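# Clear the saucer, then lift the tea infuser with tongs and hold it over the saucer

### The arm

A 6-joint arm with a two-finger parallel gripper is mounted at the origin on the work surface. World frame = base frame: x ahead of the robot, y to its left, z up, the work surface at z = 0. Lengths are in m, angles in rad, forces in N, time in s.
With the tool pointing down it reaches from about 0.35 to 0.85 m from the base axis. Payload 8.1 kg.
Tool frame: the origin (TCP) lies at the very end of the fingers, on their centre line; the grasp point (between the pads) lies robot.tcp_to_grasp behind it (robot.tcp_to_grasp is the distance from the TCP to the grasp point, in m); z points along the fingers, y is the line along which they close (so a half turn about z gives the same grasp; the last joint's range is limited). The gripper opens to 93 mm and grips with 3 to 60 N. Pads are 15 mm wide; open, the fingers measure 128 mm over their backs; the gripper's body (75 mm by 188 mm) begins 65 mm behind the grasp point.
Start: joints at [1.035, 0.13, 1.488, -0, 1.523, -0.085], TCP at [0.261, 0.54, 0.219] pointing down, gripper open.
Joint ranges: [-2.96, 2.96], [-0.89, 2.26], [0.02, 2.5], [-1.34, 4.48], [0, 2.73], [-2.66, 2.66]. Speed limits (rad/s): [2.39, 2.39, 2.79, 3.14, 3.14, 3.14].

### API

Orientations are given as a rotation vector (axis times angle).
In Python, from plant import robot gives the robot as it stands. The module is installed in compiled form; this text tells all that it offers.
- The arm moves only by the shell command python3 -m pendant 'ROWS' [FORCE]. ROWS is JSON, a list that holds one entry, the list of rows, each a list of 5 numbers: the opening, from 0 (shut) to 1 (fully open), then the shift along the tool's x, y, z in cm, then the turn about the tool's z in degrees. In form: [[[fingers, x, y, z, roll], ...]]. A call has 1 to 8 rows; each row shifts and turns the commanded pose from where the row before left it, along the tool's axes as they then stand; what a row does not reach is not made up. A row lasts 1/10 s, in which the tool goes at most 50 mm and 8.59 degrees, less where a joint would pass 70% of its speed; a pose out of reach is approached as far as the arm can. A call is refused whole if a number of a shift passes 5 or a number of a turn 8.59, either way. A call with a gripper value outside its range is refused whole. The fingers move at their own pace and stop on an object; FORCE is the grip in N (left out, the last holds). Time passes only in rows, so rows that do not move let the fingers close. It gives the time, the measured TCP pose, the force, the opening and the grip force at its end, in the units of the state.
- robot.read_state(): the state, without advancing time (a new reading comes with each control period).
- robot.read_camera(name): name is "side" or "top"; returns a dict with "img" (384x512x3 uint8, blue, green, red), "K" (3x3 intrinsics, pixels), "k1" (the pictures are not rectified: a ray, as slopes to the right and down, at radius r is drawn at 1 + k1 r^2 times it, then the intrinsics apply), "pose" (4x4, takes a point from camera to world coordinates). Camera axes: x right, y up, looking along -z (the intrinsics and any distortion apply to the point x, -y, -z); pixel columns grow to the right and rows downward; lengths in m; the calibration is good to about 2 mm. A picture is of the moment at which its call begins. There is no depth.
- robot.close_job(): hands the job in; it is judged then, once.
The state is a dict: "t": time; "q": joint angles; "dq": joint speeds; "joint_torque": joint torques, N m; "tool_pos": TCP position; "orientation": TCP orientation; "force": force on the tool from outside, world axes, zero at the start; "wrist_torque": the same for the moment, N m; "opening": finger opening in m; "gripper_force": force on a finger pad.
Only numpy, scipy, OpenCV 4.12 (cv2) and the standard library are available. Lean on these libraries where they do the work, as an engineer would, in place of code of your own. Each camera call takes 0.05 s, during which the arm holds its last target. There are 200 camera calls.

### The job

The tea infuser ball is still hot and has to drip off over the terracotta saucer, but a clothes peg is lying in there: first drop the peg into the organiser's open top drawer and let go of it. Then take the spring tongs, squeeze them around the infuser ball, lift it off its stand and finish while still holding it in the tongs, still, about 10 cm above the sill over the middle of the saucer, touching nothing else. Touch the ball only with the tongs, never with the gripper itself, do not drop it, and leave the shaker, jar, cup and saucer where they are.

Things in the scene. Friction and masses are not known exactly. Their poses are not given: they have to be found in the camera images.
- peg_center (a point): wooden clothes peg lying flat in the saucer, 70 mm long (its x axis), 14 mm wide (y), 10 mm high (15 g); this point is its centre, half-way up (5 mm above its underside)
- organiser: white plastic organiser with two drawers, fixed, 170 x 170 mm, 125 mm high, its front faces -x; origin at the centre of its underside
- drawer_in (a point): centre of the inner floor of the organiser's top drawer, 72 mm above the sill; x points to the organiser's back, y to its left, z up. Inside it is 125 mm long (x) and 128 mm wide (y); side walls 30 mm, front panel 40 mm and organiser top 52 mm above this floor. Open by d, only its front part from x = -62 mm to x = d - 68 mm is uncovered; the middle of this gap is at x = d/2 - 65 mm
- organiser_drawer0 (a joint): how far the top drawer is open, m (0 shut, 0.11 fully open); it starts open and need not be moved; 1 to 2 N shift it
- saucer: round terracotta plant saucer, loose, 250 g, 124 mm across the rim, 22 mm high; flat floor inside about 96 mm across and 5 mm above the sill; origin at the centre of its underside. A gripper opened wide hits the rim: go in with at most about 45 mm of opening
- tongs_grip (a point): steel spring tongs lying flat, 90 g, 200 mm long: the place to grip, on the mid-line between the two arms, 13 mm above the tongs' underside. x runs along the mid-line to the jaws, z up. The arms are upright strips 20 mm high (3 to 23 mm above the sill), 52 mm wide over the outside here when open, straight from 45 mm behind to 40 mm ahead. Pinch both arms from above, fingers closing along y
- tongs_jaw (a point): mid-point between the tongs' open jaws, 80 mm ahead (+x) of tongs_grip, same height and axes. The jaws are V-shaped pockets 40 mm long (x) and 26 mm high, 76 mm apart when open. Ball clamped: the arms are parallel. The tongs' hinge is 170 mm behind this point
- tongs_arm (a joint): how far the tongs are closed, rad: 0 open, about 0.2 clamped on the ball (34 mm wide over the arms at tongs_grip), 0.30 closed on nothing. Squeezed to 46 mm at tongs_grip they can be carried (the spring pushes back with about 5 N), jaws still about 60 mm apart, enough to be lowered over the ball from above. Hold the ball with a grip of 25 to 50 N
- infuser_center (a point): centre of the stainless tea infuser ball, 38 mm in diameter, about 45 g, seated loosely on the stand's rim, its centre 36 mm above the sill
- stand: small white ceramic ring stand carrying the ball, fixed: base disc 44 mm across and 4 mm high, ring 29 mm across and 20 mm high; origin at the centre of its underside
- shaker: glass salt shaker with a steel top, 42 mm across, 82 mm high, loose; leave it alone; origin under its centre
- jar: small amber glass jar, 48 mm across, 70 mm high, loose; leave it alone; origin under its centre
- cup: small white ceramic cup, 56 mm across, 55 mm high, loose; leave it alone; origin under its centre

How it is judged:
By the outcome, as a careful person would: the job done as asked, in the order asked, and still so for the second after the job is handed in, while the arm keeps its last pose, push and grip.
It also fails if it takes over 64 s, if anything falls off the work surface, if the arm or the gripper's body presses on something with over 40 N, if the wrist force passes 120 N, or if a joint passes its speed limit or range.

## Working session

There is one attempt and no reset: what is moved stays moved. The work goes in short steps, Python scripts to look and compute and a shell command to move; the robot and the scene stay as the last step left them, time stands still between calls to the robot, and variables do not carry over. Pictures are saved under pics/ and viewed, at most 13 in all, crops included, and the job is handed in when it is done.

```bash
mkdir -p pics; cat > h.py <<'E'
import numpy as np, cv2
from plant import robot
from scipy.spatial.transform import Rotation as R
def snap(name,fn):
    c=robot.read_camera(name); cv2.imwrite(f'pics/{fn}.png',c['img']); 
    np.savez(f'pics/{fn}.npz',**c); return c
def load(fn): return np.load(f'pics/{fn}.npz')
def ray(c,u,v):
    K=c['K'];d=np.array([(u-K[0,2])/K[0,0],(v-K[1,2])/K[1,1]]);s=d.copy()
    for _ in range(20): s=d/(1+float(c['k1'])*(s@s))
    P=c['pose'];return P[:3,3],P[:3,:3]@np.array([s[0],-s[1],-1])
def onz(c,u,v,z):
    o,d=ray(c,u,v);return o+d*(z-o[2])/d[2]
def proj(c,p):
    P=c['pose'];q=P[:3,:3].T@(np.array(p)-P[:3,3]);s=np.array([q[0],-q[1]])/-q[2]
    s=s*(1+float(c['k1'])*(s@s));K=c['K'];return K[0,0]*s[0]+K[0,2],K[1,1]*s[1]+K[1,2]
def tool():
    s=robot.read_state();return np.array(s['tool_pos']),R.from_rotvec(s['orientation']).as_matrix(),s
def delta(target,yaw_y=None):
    p,M,s=tool();print('tool-axes shift cm',np.round(M.T@(np.array(target)-p)*100,2))
    a=np.degrees(np.arctan2(M[1,1],M[0,1]));print('tool y heading deg',round(a,2),'t',s['t'])
    if yaw_y is not None:
        d=(a-yaw_y+90)%180-90;print('roll deg (tool z down)',round(d,2))
E
python3 - <<'E'
from h import *
a=snap('top','top0');b=snap('side','side0')
for c in(a,b):print(c['K'],c['k1'],c['pose'].round(3))
s=robot.read_state();print(s['opening'],robot.tcp_to_grasp,s['orientation'])
im=np.hstack([a['img'],b['img']]);
for n in('top','side'):cv2.imwrite(f'pics/{n}0b.png',cv2.resize(load(n+'0')['img'],(800,600),interpolation=cv2.INTER_CUBIC))
E
```

```text
[[407.69646617   0.         253.87294723]
 [  0.         407.69646617 201.73779715]
 [  0.           0.           1.        ]] -0.14363821064629811 [[ 0.005  0.998 -0.056  0.51 ]
 [-1.     0.004 -0.029 -0.011]
 [-0.029  0.056  0.998  0.884]
 [ 0.     0.     0.     1.   ]]
[[385.43831957   0.         257.23845454]
 [  0.         385.43831957 190.41948888]
 [  0.           0.           1.        ]] -0.034830972754524965 [[-0.925  0.239 -0.296  0.359]
 [-0.38  -0.535  0.755  0.575]
 [ 0.022  0.81   0.585  0.517]
 [ 0.     0.     0.     1.   ]]
0.09315385753171461 0.0188 [-7.02000583e-01 -3.06162970e+00  2.51889295e-03]
```

View pics/top0b.png

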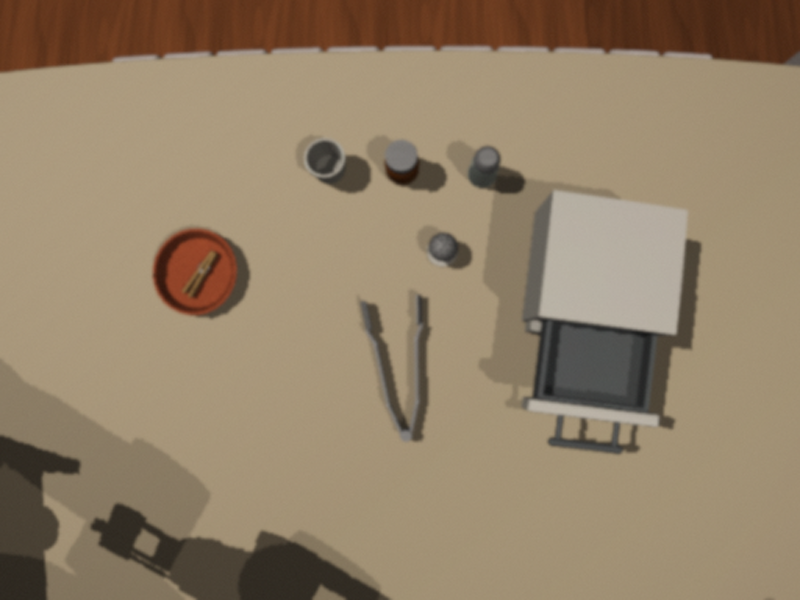

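View pics/side0b.png

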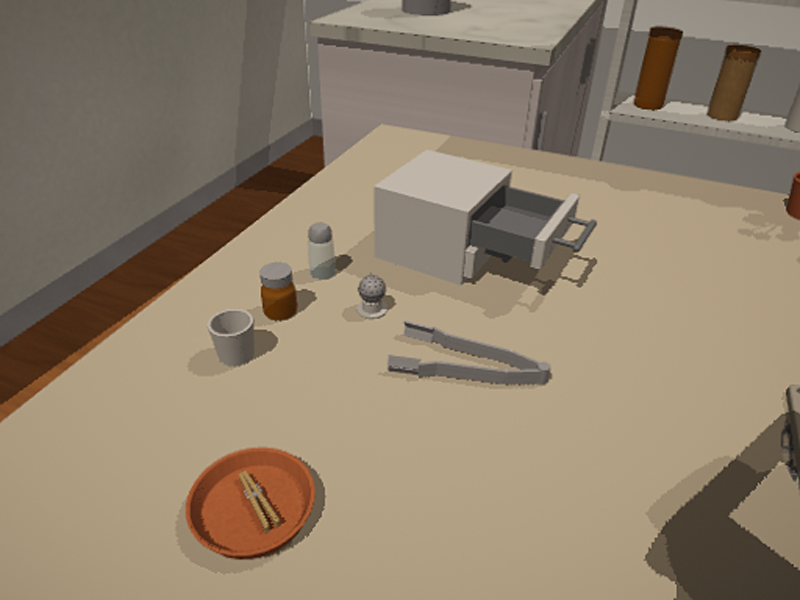

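Top view, in 800-px coordinates: the saucer is at (196,272) with the peg running (213,255)-(190,295). The ball is at (443,246), the tongs' hinge at (407,435) and the jaw tips at (363,297)/(419,293). The drawer opening is around (595,362). Side view: peg (244,474)-(274,527), ball (372,289), stand below it.

```bash
python3 - <<'E'
from h import *
a=load('top0');b=load('side0')
def crop(c,x0,y0,x1,y1,k):
    return cv2.resize(c['img'][y0:y1,x0:x1],None,fx=k,fy=k,interpolation=cv2.INTER_CUBIC)
cv2.imwrite('pics/tongs.png',crop(a,220,140,320,290,4))
s=np.zeros((600,800,3),np.uint8)
s[:300,:390]=crop(a,95,140,160,205,6)[:300,:390]
s[:300,400:800]=crop(b,115,280,215,360,4)[:300,:400]
s[300:600,:400]=crop(a,335,190,435,265,4)
s[300:600,400:800]=crop(b,210,160,310,235,4)
cv2.imwrite('pics/mix.png',s)
k=.64
f=lambda c,u,v,z:onz(c,u*k,v*k,z).round(4)
print('saucer',f(a,196,272,.02),f(b,251,502,.022))
print('peg',f(a,213,255,.01),f(a,190,295,.01),f(b,244,474,.01),f(b,274,527,.01))
print('ball',f(a,443,246,.036),f(b,372,289,.036))
print('hinge',f(a,407,435,.023),f(b,545,370,.023)); print('jaws',f(a,363,297,.026),f(a,419,293,.026))
print('org top',[f(a,*p,.125) for p in((553,191),(688,209),(676,333),(540,318))])
print('drawer front',[f(a,*p,.112) for p in((528,403),(659,422))])
for n,p in dict(cup=(325,158,.055),jar=(402,155,.07),shaker=(487,158,.08)).items():print(n,f(a,*p))
E
```

```text
saucer [0.618  0.2954 0.02  ] [0.6146 0.3034 0.022 ]
peg [0.6433 0.2747 0.01  ] [0.5866 0.3069 0.01  ] [0.6461 0.2714 0.01  ] [0.5856 0.3115 0.01  ]
ball [ 0.6509 -0.048   0.036 ] [ 0.6484 -0.0472  0.036 ]
hinge [ 0.3968 -0.0006  0.023 ] [0.3934 0.0058 0.023 ]
jaws [0.5827 0.0598 0.026 ] [ 0.5883 -0.016   0.026 ]
org top [array([ 0.7047, -0.1783,  0.125 ]), array([ 0.6853, -0.348 ,  0.125 ]), array([ 0.5322, -0.3278,  0.125 ]), array([ 0.5499, -0.1602,  0.125 ])]
drawer front [array([ 0.4476, -0.1479,  0.112 ]), array([ 0.4234, -0.3108,  0.112 ])]
cup [0.7674 0.1105 0.055 ]
jar [0.7661 0.0069 0.07  ]
shaker [ 0.7591 -0.1033  0.08  ]
```

View pics/tongs.png

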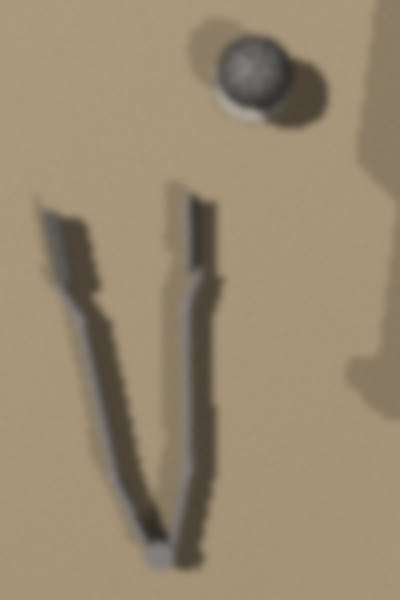

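View pics/mix.png

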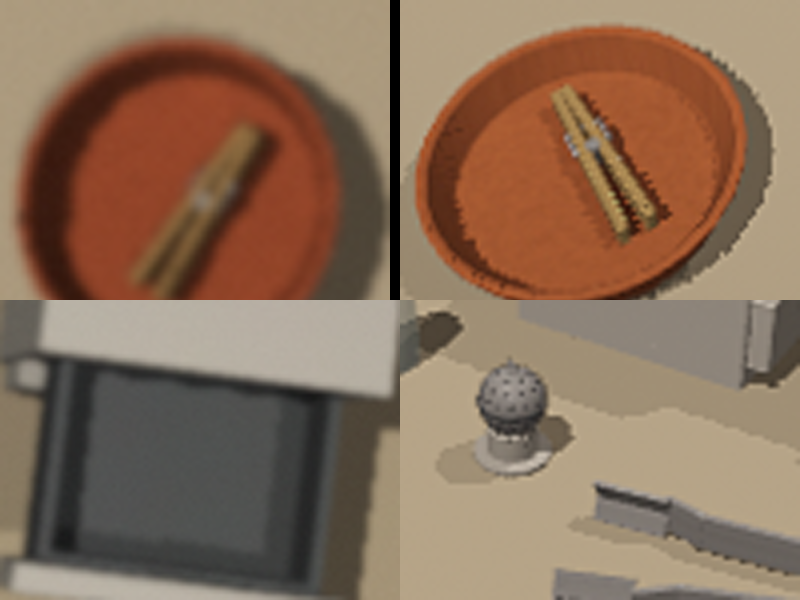

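```bash
python3 - <<'E'
from h import *
a=load('top0')
f=lambda x,y,z:onz(a,220+x/4,140+y/4,z)
h=f(158,553,.023);l=f(48,213,.026);r=f(192,197,.026)
ra=[f(189,300,.023),f(189,465,.023)];la=[f(84,318,.023),f(116,468,.023)]
print(h,l,r,ra,la)
g=lambda p:np.degrees(np.arctan2(p[1],p[0]))
print('heading',g((l+r)/2-h),g(ra[0]-ra[1]),g(la[0]-la[1]))
d=lambda x,y,z=.072:onz(a,335+x/4,190+(y-300)/4,z)
for p in((80,365),(295,390),(275,560),(75,550)):print(d(*p).round(4))
print('saucer',onz(a,95+180/6,140+202/6,.022))
delta([.6155,.2912,.06],58)
E
```

```text
[0.39705231 0.00144803 0.023     ] [0.57594742 0.06045879 0.026     ] [ 0.58464551 -0.01564608  0.026     ] [array([ 0.53034925, -0.01426122,  0.023     ]), array([ 0.44347975, -0.01462791,  0.023     ])] [array([0.52057891, 0.04117794, 0.023     ]), array([0.44162743, 0.02380385, 0.023     ])]
heading 6.524780572479466 0.24184909681681988 12.410721217224914
[ 0.5473 -0.1896  0.072 ]
[ 0.535  -0.2996  0.072 ]
[ 0.4496 -0.2887  0.072 ]
[ 0.4551 -0.1867  0.072 ]
saucer [0.61865421 0.29574414 0.022     ]
tool-axes shift cm [-42.72  -6.89  15.78]
tool y heading deg 64.17 t 0.1
roll deg (tool z down) 6.17
```

```bash
python3 -m pendant '[[[0.35,-4,-0.6,0,0],[0.35,-4,-0.6,0,0],[0.35,-4,-0.6,0,0],[0.35,-4,-0.6,0,0],[0.35,-4,-0.6,0,0],[0.35,-4,-0.6,1,0],[0.35,-4,-0.6,1,0],[0.35,-4,-0.6,1,0]]]' 20 && python3 -m pendant '[[[0.35,-4,-0.7,2,0],[0.35,-4,-0.7,2,0],[0.35,-2,-0.5,2,0],[0.35,-0.7,0,2,0],[0.35,0,0,2,6.2],[0.35,0,0,0,0],[0.35,0,0,0,0]]]'; python3 -c "
from h import *
delta([.6155,.2912,.06],58);a=snap('top','t1');b=snap('side','s1')
k=np.zeros((420,800,3),np.uint8)
k[:,:400]=cv2.resize(a['img'][130:214,85:165],(400,420));k[:,400:]=cv2.resize(b['img'][260:365,105:205],(400,420));cv2.imwrite('pics/m1.png',k)"
```

```text
t: 0.9
tool_pos: [0.5295, 0.3562, 0.1878]
orientation: [-0.702, -3.062, 0.001]
force: [0.1, 0.0, 0.3]
opening: 0.0349
gripper_force: 0.0
t: 1.6
tool_pos: [0.6159, 0.2936, 0.0881]
orientation: [-0.862, -3.019, 0.002]
force: [0.3, 0.2, 0.0]
opening: 0.033
gripper_force: 0.0
tool-axes shift cm [-0.1  -0.22  2.81]
tool y heading deg 58.13 t 1.6
roll deg (tool z down) 0.13
```

View pics/m1.png

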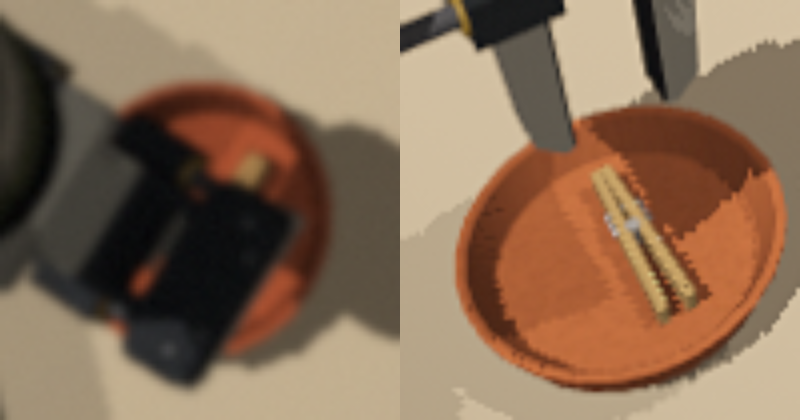

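The fingers straddle the peg axis: in the side crop the tips are at (572,150) and (665,100), and the peg runs (600,170)-(678,305). Alignment looks right, so I'm descending.

```bash
python3 -m pendant '[[[0.35,-0.1,-0.2,2,0],[0.35,0,0,2,0],[0.35,0,0,2,0],[0.35,0,0,1,0],[0.35,0,0,0.6,0],[0.35,0,0,0.4,0],[0.35,0,0,0,0]]]'; python3 -m pendant '[[[0,0,0,0,0],[0,0,0,0,0],[0,0,0,0,0],[0,0,0,0,0],[0,0,0,0,0]]]' 20; python3 -c "
from h import *
delta([.497,-.24,.2],-7)"
```

```text
t: 2.4
tool_pos: [0.6167, 0.2917, 0.0092]
orientation: [0.866, 3.019, 0.001]
force: [-0.3, 0.3, -0.6]
opening: 0.0321
gripper_force: 0.0
t: 2.9
tool_pos: [0.6168, 0.2917, 0.0094]
orientation: [0.867, 3.019, 0.001]
force: [-0.5, 0.4, 4.4]
opening: 0.014
gripper_force: 20.0
tool-axes shift cm [-18.05 -51.41 -19.1 ]
tool y heading deg 57.97 t 2.9
roll deg (tool z down) 64.97
```

```bash
python3 -m pendant '[[[0,0,0,-1,0],[0,0,0,-2,0],[0,0,0,-4,0],[0,0,0,-4,0],[0,0,0,-4,0],[0,0,0,-4,0],[0,-1.5,-4,0,0],[0,-1.5,-4,0,0]]]' && python3 -m pendant '[[[0,-1.5,-4.3,0,0],[0,-1.5,-4.3,0,0],[0,-1.5,-4.3,0,0],[0,-1.5,-4.3,0,0],[0,-1.5,-4.3,0,0],[0,-1.5,-4.3,0,0],[0,-1.5,-4.3,0,0],[0,-1.5,-4.3,0,0]]]' &&  python3 -m pendant '[[[0,0,0,0,8.5],[0,0,0,0,8.5],[0,0,0,0,8.5],[0,0,0,0,8.5],[0,0,0,0,8.5],[0,0,0,0,8.5],[0,0,0,0,8.5],[0,0,0,0,5.5]]]'; python3 -c "
from h import *
delta([.497,-.24,.2],-7)"
```

```text
t: 3.7
tool_pos: [0.6002, 0.208, 0.2017]
orientation: [0.862, 3.017, 0.003]
force: [0.6, -0.8, -0.9]
opening: 0.0137
gripper_force: 20.0
t: 4.5
tool_pos: [0.5178, -0.1491, 0.1994]
orientation: [0.866, 3.019, -0.0]
force: [0.5, -1.4, -0.4]
opening: 0.0141
gripper_force: 20.0
t: 5.3
tool_pos: [0.5185, -0.1475, 0.1991]
orientation: [2.359, 2.074, 0.0]
force: [0.8, -0.3, -0.8]
opening: 0.0136
gripper_force: 20.0
tool-axes shift cm [-9.45 -0.94 -0.09]
tool y heading deg -7.36 t 5.3
roll deg (tool z down) -0.36
```

```bash
python3 -m pendant '[[[0,-4.5,-0.5,0,0],[0,-4.5,-0.4,0,0],[0,-0.5,0,2,0],[0,0,0,2,0],[0,0,0,0,0],[0,0,0,0,0]]]';  python3 -c "
from h import *
delta([.497,-.24,.088],-7);a=snap('top','t2');b=snap('side','s2')
k=np.zeros((420,800,3),np.uint8)
k[:,:400]=cv2.resize(a['img'][180:285,330:430],(400,420));k[:,400:]=cv2.resize(b['img'][80:185,285:385],(400,420));cv2.imwrite('pics/m2.png',k)"
```

```text
t: 5.9
tool_pos: [0.4978, -0.2404, 0.1589]
orientation: [-2.353, -2.081, 0.0]
force: [0.5, 0.2, -0.2]
opening: 0.0139
gripper_force: 20.0
tool-axes shift cm [ 0.03 -0.08  7.09]
tool y heading deg -7.02 t 5.9
roll deg (tool z down) -0.02
```

View pics/m2.png

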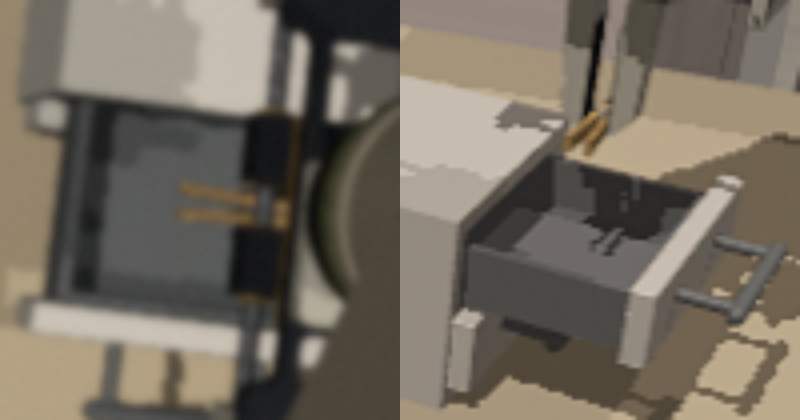

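The peg is held over the gap, at about (240,205) in the top crop, with the drawer open below it. I'm lowering and releasing.

```bash
python3 -m pendant '[[[0,0,0,2,0],[0,0,0,2,0],[0,0,0,1.5,0],[0,0,0,0.8,0],[0,0,0,0.5,0],[0,0,0,0,0],[0.3,0,0,0,0],[0.3,0,0,0,0]]]' && python3 -m pendant '[[[0.3,0,0,0,0],[0.3,0,0,-1,0],[0.3,0,0,-3,0],[0.3,0,0,-4,0],[0.3,0,0,-4,0],[0.3,0,0,0,0]]]' && python3 -c "
from h import *
delta([.4865,.0115,.1],96.5)"
```

```text
t: 6.8
tool_pos: [0.4987, -0.2411, 0.0916]
orientation: [2.352, 2.08, 0.001]
force: [-0.1, 0.3, 0.7]
opening: 0.0246
gripper_force: 0.0
t: 7.4
tool_pos: [0.5013, -0.2426, 0.2191]
orientation: [2.345, 2.073, 0.006]
force: [0.8, -0.5, 0.7]
opening: 0.0276
gripper_force: 0.0
tool-axes shift cm [25.1  -4.71 11.74]
tool y heading deg -7.03 t 7.4
roll deg (tool z down) 76.47
```

```bash
python3 -m pendant '[[[0.8,4,-0.8,0,0],[0.8,4.2,-0.8,0,0],[0.8,4.2,-0.8,0,0],[0.8,4.2,-0.8,0,0],[0.8,4.2,-0.8,0,0],[0.8,4.2,-0.7,0,0],[0.8,0,0,2,0],[0.8,0,0,0,0]]]' && python3 -m pendant '[[[0.8,0,0,0,8.5],[0.8,0,0,0,8.5],[0.8,0,0,0,8.5],[0.8,0,0,1,8.5],[0.8,0,0,2,8.5],[0.8,0,0,2,8.5],[0.8,0,0,2,8.5],[0.8,0,0,1,8.5]]]' && python3 -m pendant '[[[0.8,0,0,1,8.5],[0.8,0,0,0,0],[0.8,0,0,0,0]]]' && python3 -c "
from h import *
delta([.4865,.0115,.1],96.5);a=snap('top','t3');b=snap('side','s3')
k=np.zeros((560,800,3),np.uint8)
k[:,:400]=cv2.resize(a['img'][175:287,230:310],(400,560));k[:280,400:]=cv2.resize(b['img'][190:260,230:330],(400,280))
k[280:,400:]=cv2.resize(b['img'][100:170,285:385],(400,280));cv2.imwrite('pics/m3.png',k)"
```

```text
t: 8.2
tool_pos: [0.4805, 0.0145, 0.1887]
orientation: [-2.349, -2.083, 0.004]
force: [-0.1, 0.1, -1.1]
opening: 0.0744
gripper_force: 0.0
t: 9.0
tool_pos: [0.4811, 0.0121, 0.1094]
orientation: [-3.116, -0.397, 0.004]
force: [-0.0, 0.3, 0.3]
opening: 0.0741
gripper_force: 0.0
t: 9.3
tool_pos: [0.4822, 0.0125, 0.1013]
orientation: [3.136, 0.183, -0.0]
force: [-0.2, -0.7, -0.1]
opening: 0.0746
gripper_force: 0.0
tool-axes shift cm [0.42 0.15 0.13]
tool y heading deg -83.34 t 9.3
roll deg (tool z down) 0.16
```

View pics/m3.png

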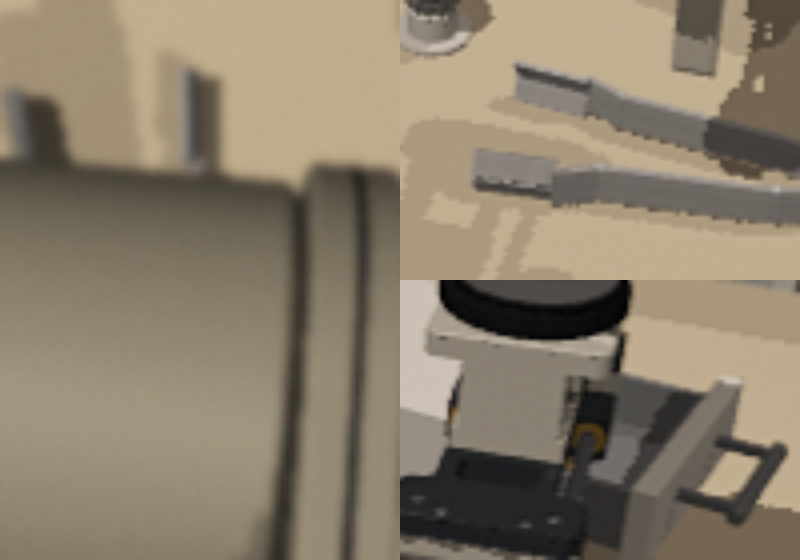

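The jaws are unmoved and the fingers are empty, seen at about (695,40). The drawer is hidden by the arm, so I'll check the peg later. Now lowering over the tongs.

```bash
python3 -m pendant '[[[0.8,0.4,0.15,2,0],[0.8,0,0,2,0],[0.8,0,0,2,0],[0.8,0,0,2,0],[0.8,0,0,0.9,0],[0.8,0,0,0.5,0],[0.8,0,0,0.4,0],[0.8,0,0,0,0]]]'  && python3 -m pendant '[[[0.495,0,0,0,0],[0.495,0,0,0,0],[0.495,0,0,0,0],[0.495,0,0,0,0],[0.495,0,0,0,0],[0.495,0,0,0,0]]]' 35
```

```text
t: 10.2
tool_pos: [0.4866, 0.0121, 0.0031]
orientation: [3.136, 0.178, 0.001]
force: [-0.2, -0.3, 0.7]
opening: 0.0744
gripper_force: 0.0
t: 10.8
tool_pos: [0.4867, 0.0121, 0.0031]
orientation: [3.136, 0.177, 0.002]
force: [0.7, -0.6, 3.7]
opening: 0.0464
gripper_force: 5.2
```

```bash
python3 -m pendant '[[[0.495,0,0,-0.5,0],[0.495,0,0,-1,0],[0.495,0,0,-2,0],[0.495,0,0,-2,0],[0.495,0,0,-2,0],[0.495,0,0,-2,0],[0.495,0,0,-1.5,0],[0.495,0,0,-1,0]]]'  && python3 -m pendant '[[[0.495,1,0,0,5],[0.495,1.5,0,0,7],[0.495,1,0,0,7],[0.495,0,0,0,5],[0.495,0,0,0,2.5],[0.495,0,0,0,0],[0.495,0,0,0,0]]]' && python3 -c "
from h import *
b=np.array([.6497,-.0476]);h=np.radians(-20);u=np.array([np.cos(h),np.sin(h)])
print(b-.08*u);delta(list(b-.08*u)+[.115],70);a=snap('top','t4');b=snap('side','s4')
k=np.zeros((600,800,3),np.uint8)
k[:,:400]=cv2.resize(a['img'][130:250,240:320],(400,600));k[:300,400:]=cv2.resize(b['img'][160:235,215:315],(400,300))
k[300:,400:]=cv2.resize(b['img'][95:170,285:385],(400,300));cv2.imwrite('pics/m4.png',k)"
```

```text
t: 11.6
tool_pos: [0.4867, 0.0121, 0.1246]
orientation: [3.136, 0.177, 0.003]
force: [0.5, 0.4, -1.1]
opening: 0.0461
gripper_force: 4.2
t: 12.3
tool_pos: [0.5208, 0.0127, 0.1225]
orientation: [3.094, -0.544, -0.001]
force: [-0.4, 0.3, -1.2]
opening: 0.0458
gripper_force: 4.2
[ 0.57452459 -0.02023839]
tool-axes shift cm [6.18 1.26 0.75]
tool y heading deg -109.94 t 12.3
roll deg (tool z down) 0.06
```

View pics/m4.png

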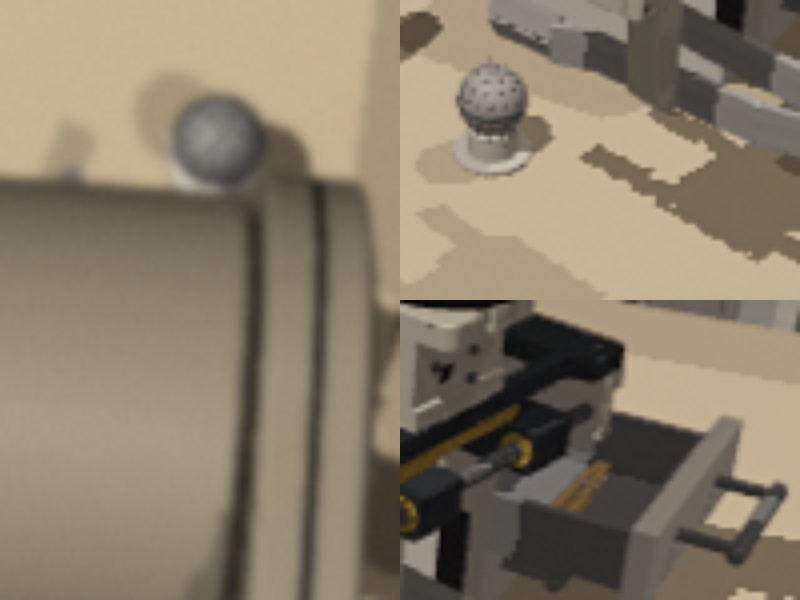

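The peg lies in the drawer, at about (585,485) in the lower-right crop. The tongs are held in the air and the ball is at (490,95). I'm moving above the ball and will check the jaws.

```bash
python3 -m pendant '[[[0.495,1,0.3,0,0],[0.495,2,0.4,0,0],[0.495,2,0.3,1,0],[0.495,1.2,0.3,1,0],[0.495,0,0,0.5,0],[0.495,0,0,0,0],[0.495,0,0,0,0]]]' && python3 -c "
from h import *
delta([.57452,-.02024,.09],70);b=snap('side','s5')
p,M,s=tool()
for d in(.06,.1):
  for w in(-.03,.03):print(d,w,np.round(proj(b,p+M@np.array([d,w,-.023])),1))
cv2.imwrite('pics/m5.png',cv2.resize(b['img'][140:240,205:325],(720,600),interpolation=cv2.INTER_CUBIC))"
```

```text
t: 13.1
tool_pos: [0.5744, -0.0206, 0.0976]
orientation: [-3.094, 0.546, 0.001]
force: [-0.9, -0.1, -1.3]
opening: 0.046
gripper_force: 4.2
tool-axes shift cm [-0.   -0.03  0.76]
tool y heading deg -110.02 t 13.1
roll deg (tool z down) -0.02
0.06 -0.03 [233.8 159.6]
0.06 0.03 [254.4 148.8]
0.1 -0.03 [219.8 152.4]
0.1 0.03 [240.5 142.2]
```

View pics/m5.png

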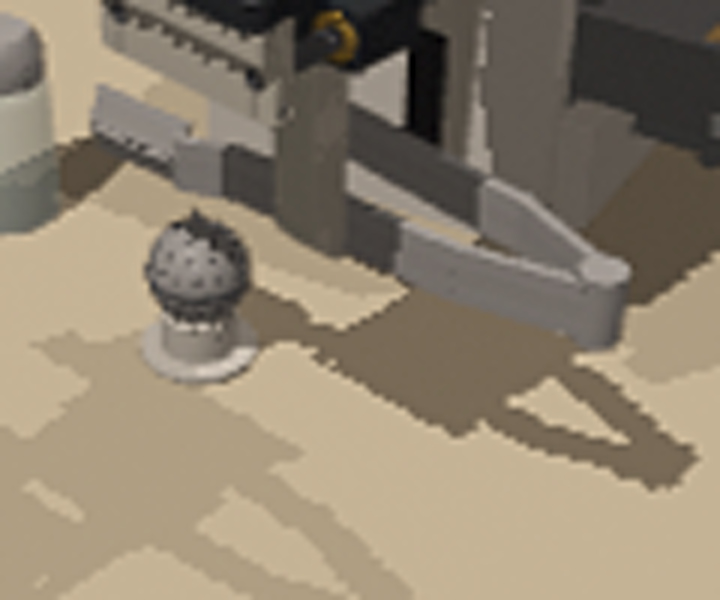

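```bash
python3 -c "
from h import *
from scipy.optimize import least_squares
b=load('s5');p,M,s=tool()
print('ball',proj(b,[.6497,-.0476,.036]),'obs 238.3 184.7', onz(b,238.3,184.7,.036))
obs=np.array([[220.8,154.2],[236,161],[305.7,185.3]]);loc=np.array([[.1,-.031,-.023],[.06,-.031,-.023],[-.09,0,-.023]])
for q in loc: print(np.round(proj(b,p+M@q),1))
def f(v):
  r=R.from_euler('y',v[2]).as_matrix()
  return np.ravel([np.array(proj(b,p+M@(r@q+[v[0],0,v[1]])))-o for q,o in zip(loc,obs)])
r=least_squares(f,[0,0,0],x_scale=[.01,.01,.1]);print('dx dz pitch',r.x,r.fun.round(1))
"
```

```text
ball (np.float64(237.6093904617242), np.float64(184.72959826582422)) obs 238.3 184.7 [ 0.64837781 -0.04831554  0.036     ]
[219.5 152.6]
[233.4 159.8]
[304.1 183.7]
dx dz pitch [-0.00478967  0.00121122 -0.00038716] [ 0.3 -0.2 -0.9  0.2  0.4  0. ]
```

```bash
python3 -m pendant '[[[0.495,0.4,0,0.5,0],[0.495,0,0,1,0],[0.495,0,0,1.2,0],[0.495,0,0,1.2,0],[0.495,0,0,1.2,0],[0.495,0,0,1.2,0],[0.495,0,0,0.8,0],[0.495,0,0,0,0]]]' && python3 -c "
from h import *
delta([.57452+.0038,-.02024-.0014,.027],70);b=snap('side','s6')
cv2.imwrite('pics/m6.png',cv2.resize(b['img'][140:240,205:325],(720,600),interpolation=cv2.INTER_CUBIC))"
```

```text
t: 13.95
tool_pos: [0.5773, -0.022, 0.0247]
orientation: [3.094, -0.546, -0.005]
force: [-0.6, 0.3, -0.4]
opening: 0.0462
gripper_force: 4.2
tool-axes shift cm [ 0.09 -0.07 -0.23]
tool y heading deg -110.03 t 13.95
roll deg (tool z down) -0.03
```

View pics/m6.png

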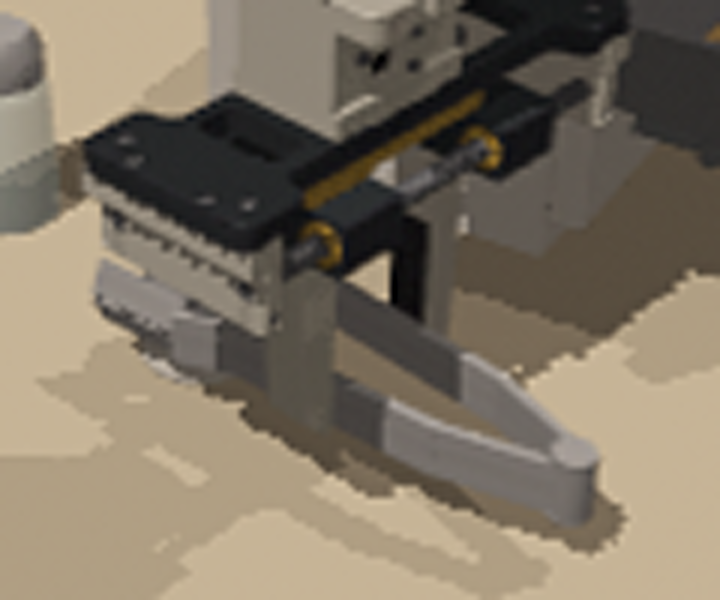

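The jaws straddle the ball, with the stand foot showing below the near jaw at (165,370), and there is no contact force. I'm raising 2 mm and squeezing.

```bash
python3 -m pendant '[[[0.495,0.1,0,-0.2,0],[0.45,0,0,0,0],[0.41,0,0,0,0],[0.38,0,0,0,0],[0.36,0,0,0,0],[0.3,0,0,0,0],[0.3,0,0,0,0],[0.3,0,0,0,0]]]' 38 && python3 -m pendant '[[[0.3,0,0,0,0],[0.3,0,0,0,0]]]'
```

```text
t: 14.8
tool_pos: [0.5797, -0.0225, 0.0288]
orientation: [3.094, -0.546, 0.0]
force: [-0.0, -0.6, -0.2]
opening: 0.0345
gripper_force: 38.0
t: 15.0
tool_pos: [0.5796, -0.0225, 0.0287]
orientation: [3.094, -0.546, 0.0]
force: [0.7, 0.1, -0.1]
opening: 0.0345
gripper_force: 38.0
```

```bash
python3 -m pendant '[[[0.3,0,0,-0.5,0],[0.3,0,0,-1,0],[0.3,0,0,-1.5,0],[0.3,0,0,-2,0],[0.3,0,0,-2,0],[0.3,0,0,-2,0],[0.3,0,0,-1.5,0],[0.3,0,0,-0.5,0]]]' && python3 -m pendant '[[[0.3,0,0,0,0],[0.3,0,0,0,-3],[0.3,0,0,0,-5],[0.3,0,0,0,-5],[0.3,0,0,0,-5],[0.3,0,0,0,-2],[0.3,0,0,0,0],[0.3,0,0,0,0]]]' && python3 -c "
from h import *
delta([.544,.297,.14],90);b=snap('side','s7')
cv2.imwrite('pics/m7.png',cv2.resize(b['img'][100:240,185:325],(600,600),interpolation=cv2.INTER_CUBIC))"
```

```text
t: 15.8
tool_pos: [0.581, -0.0226, 0.1419]
orientation: [-3.094, 0.546, -0.007]
force: [0.0, -0.9, -0.8]
opening: 0.0344
gripper_force: 38.0
t: 16.6
tool_pos: [0.5789, -0.0224, 0.1376]
orientation: [-3.141, 0.003, 0.003]
force: [0.1, 0.9, -1.5]
opening: 0.0343
gripper_force: 38.0
tool-axes shift cm [ -3.55 -31.93  -0.23]
tool y heading deg -90.1 t 16.6
roll deg (tool z down) -0.1
```

View pics/m7.png

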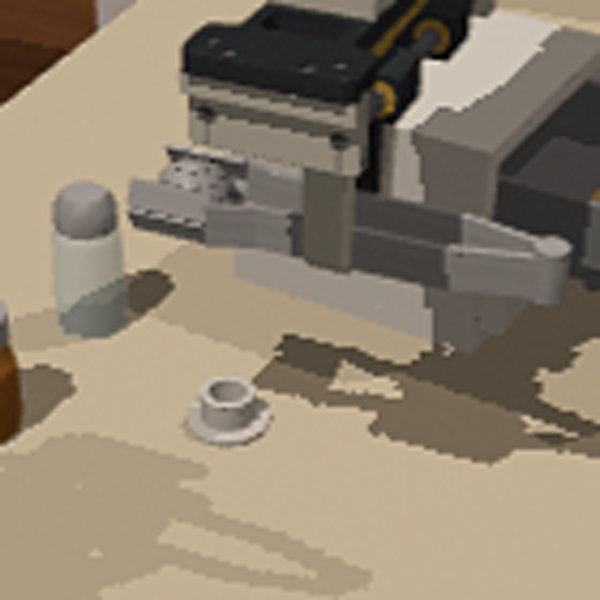

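The ball is clamped in the jaws at about (198,185), and the stand is empty at (228,410). I'm carrying it smoothly to the saucer.

```bash
python3 -m pendant '[[[0.3,0,-1,0,0],[0.3,-0.3,-2,0,0],[0.3,-0.4,-3,0,0],[0.3,-0.4,-3,0,0],[0.3,-0.4,-3,0,0],[0.3,-0.4,-3,0,0],[0.3,-0.4,-3,0,0],[0.3,-0.4,-3,0,0]]]' && python3 -m pendant '[[[0.3,-0.4,-3,0,0],[0.3,-0.4,-3,0,0],[0.3,0,-2.5,0,0],[0.3,0,-1.5,0.5,0],[0.3,0,0,1,0],[0.3,0,0,1.5,0],[0.3,0,0,1,0],[0.3,0,0,0.5,0]]]' && python3 -m pendant '[[[0.3,0,0,0,0],[0.3,0,0,0,0],[0.3,0,0,0,0],[0.3,0,0,0,0]]]' && python3 -c "
from h import *
delta([.544,.297,.0927],90);a=snap('top','t8');b=snap('side','s8')
k=np.zeros((560,800,3),np.uint8)
k[:,:400]=cv2.resize(b['img'][240:380,90:190],(400,560),interpolation=cv2.INTER_CUBIC);k[:400,400:]=cv2.resize(a['img'][130:230,80:180],(400,400),interpolation=cv2.INTER_CUBIC)
p,M,s=tool();q=p+M@np.array([.074,0,-.0073]);print('ball est',q,'px side',proj(b,q),'top',proj(a,q))
cv2.imwrite('pics/m8.png',k)"
```

```text
t: 17.45
tool_pos: [0.5521, 0.1895, 0.1386]
orientation: [-3.141, 0.001, 0.0]
force: [1.1, -0.7, -2.3]
opening: 0.0341
gripper_force: 38.0
t: 18.25
tool_pos: [0.5436, 0.2858, 0.0909]
orientation: [3.14, -0.003, -0.005]
force: [-0.4, 0.1, -1.5]
opening: 0.0341
gripper_force: 38.0
t: 18.65
tool_pos: [0.5453, 0.2876, 0.0944]
orientation: [-3.141, 0.001, -0.002]
force: [0.7, 0.2, -1.2]
opening: 0.0344
gripper_force: 38.0
tool-axes shift cm [-0.13 -0.94  0.17]
tool y heading deg -90.04 t 18.65
roll deg (tool z down) -0.04
ball est [0.61902996 0.28765189 0.10157006] px side (np.float64(157.03830777026084), np.float64(276.8886663828937)) top (np.float64(115.40407122117608), np.float64(168.53614878984644))
```

View pics/m8.png

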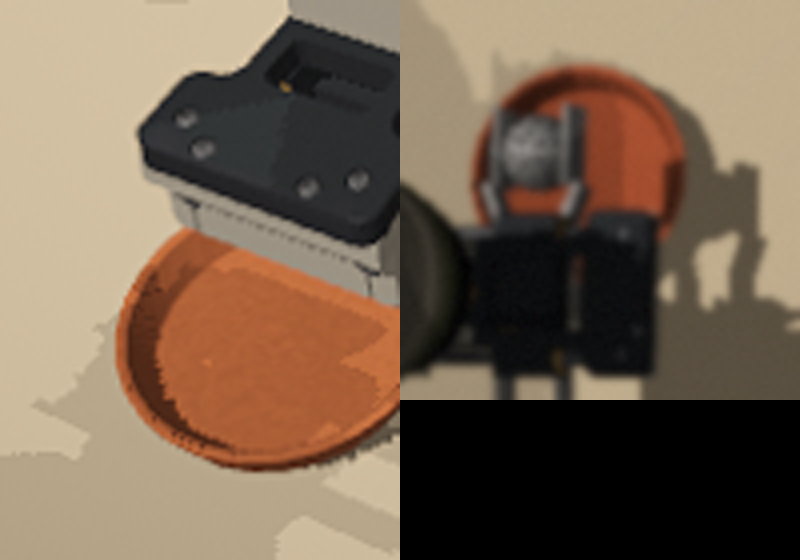

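The top crop shows the ball at (532,152) in the jaws and the saucer centre near (580,172), which parallax accounts for. A correction of about 0.6 cm toward +y finishes the placing.

```bash
python3 -m pendant '[[[0.3,0,-0.3,0.1,0],[0.3,0,-0.3,0,0],[0.3,0,0,0,0],[0.3,0,0,0,0],[0.3,0,0,0,0],[0.3,0,0,0,0],[0.3,0,0,0,0],[0.3,0,0,0,0]]]' && python3 -m pendant '[[[0.3,0,0,0,0],[0.3,0,0,0,0],[0.3,0,0,0,0],[0.3,0,0,0,0],[0.3,0,0,0,0]]]' && python3 -c "
from h import *
a=snap('top','t9');s=robot.read_state();print(np.abs(s['dq']).max())
print(onz(a,113,168,.1),onz(load('t8'),113,168,.1))
print(robot.close_job())"
```

```text
t: 19.55
tool_pos: [0.5447, 0.2935, 0.0926]
orientation: [3.142, -0.001, -0.0]
force: [-0.2, -0.1, -1.5]
opening: 0.0338
gripper_force: 38.0
t: 20.05
tool_pos: [0.5447, 0.2936, 0.0927]
orientation: [3.142, -0.001, 0.0]
force: [-0.4, -1.2, -2.1]
opening: 0.0346
gripper_force: 38.0
0.0016319856141287135
[0.62036252 0.29331139 0.1       ] [0.62036252 0.29331139 0.1       ]
the job is handed in; nothing more can be done
None
```

The job is handed in at 20 s: the peg is in the open top drawer, and the tongs are holding the infuser ball still, about 10 cm above the sill and within a few millimetres of the saucer's middle.

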